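# Photograph the ducat under the desk lamp

### The job

Take the record picture of the encapsulated ducat that lies under the visualiser's lens: switch the desk lamp on at the rocker on its foot, press the square focus key on the visualiser and then its large round capture key, and switch the lamp off again at the rocker. Work by pressing only: leave the two small zoom keys between them unpressed, pick nothing up, and leave the coin, its tray, the loupe and the gauge where they are.

Things in the scene. Friction and masses are not known exactly. Their poses are not given: they have to be found in the camera images.
- lamp: beige desk lamp, fixed. Origin: centre of the underside of its round foot (188 mm across, top 24 mm up). x points away from the rocker, to where the lamp's arm rises, 66 mm from the centre, leaning back along +x; y to the left as seen from the rocker's side; z up. The shade hangs about 0.3 m up, 130 mm along +x and 115 mm along -y. Nothing stands over the rocker.
- rocker_pivot (a point): centre of the grey rocker switch, 50 mm from the lamp foot's centre along its -x, 30.5 mm above the desk: on the line where its two halves meet and about which it tips. Axes as the lamp's. Rocker 26 mm along x, 34 mm along y, in a black 33 x 42 mm frame 2.5 mm lower. The halves make a shallow V: the half last pressed lies level, the other slopes up at 0.34 rad to an end 5.7 mm higher.
- rocker_left_end (a point): middle of the upper outer edge of the rocker's left (+y) half, 17 mm from the pivot; moves with the rocker. This half stands up while the lamp is off: pressing it down level switches the lamp on.
- rocker_right_end (a point): the same for the right (-y) half, 17 mm from the pivot; it stands up while the lamp is on: pressing it down level switches the lamp off.
- rocker (a joint): rocker angle in rad: 0 = off (right half level, as at the start), 0.34 = on (left half level). A stiff switch that stays where it is left, so press until the half lies level; about 2 N on the raised end tips it.
- visualiser: grey visualiser (document camera), fixed. Origin: centre of the underside of its foot (x 176, y 240 mm, top 30 mm up). x points from the key row to the column, y left along the row as seen from the keys' side. Keys at x = -58 mm: focus y = 75, zoom keys 28 and -19, capture -75. Column (22 mm thick, 0.32 m high) at x 70, y 30; its arm, 0.3 m up, ends at x 110, y 225. Nothing stands over the keys.
- focus_top (a point): centre of the top of the focus key, the only square one (19 by 19 mm, dark grey), at the left (+y) end of the key row; 36.5 mm above the desk, 6.5 mm above the foot's top. Moves with the key.
- focus (a joint): focus key, how far it is pressed in m: 0 to 0.0035. A spring lifts it back: 1 N at the top, 4 N fully down.
- capture_top (a point): centre of the top of the capture key, the largest round one (29 mm across, dark grey), at the right (-y) end of the key row; 36.5 mm above the desk, 6.5 mm above the foot's top. Moves with the key.
- capture (a joint): capture key, how far it is pressed in m: 0 to 0.0035; spring as the focus key.
- zoom_out (a joint): left one of the two small round zoom keys (13 mm across, same height as the others), how far it is pressed in m: 0 to 0.0035; spring as the focus key. Leave it unpressed.
- zoom_in (a joint): right one of the two small round zoom keys, as the left one. Leave it unpressed.
- capsule: gold ducat (21 mm) in a clear acrylic capsule, 37 mm across and 8 mm thick, lying loose in the tray under the lens. Origin: centre of its underside.
- tray: loose cork-lined walnut tray, 100 by 130 mm, 18 mm high, under the lens. Origin: centre of its underside.
- loupe: black plastic standing loupe, 38 mm across and 42 mm high, loose on the desk. Origin: centre of its underside.
- gauge: chrome sliding coin gauge, 128 mm long and 15 mm high, lying loose on the desk. Origin: underside of its bar, half-way along; x along the bar.

How it is judged (in metres and radians):
On the way, in this order (a step that is already met when the one before it is completed fails the run):
1. the lamp is switched on (rocker tipped to the left) (value of joint rocker above 0.27 rad), for 0.2 s.
2. the focus key is pressed with the lamp on (value of joint focus above 0.0023 m and value of joint rocker above 0.27 rad), for 0.04 s.
3. the capture key is pressed with the lamp on, the focus key let go (value of joint capture above 0.0023 m and value of joint focus below 0.0015 m and value of joint rocker above 0.27 rad), for 0.04 s.
4. the lamp is switched off (rocker tipped to the right) (value of joint rocker below 0.07 rad), for 0.2 s.
At the end, for the whole second after the job is handed in: The rocker is back at off (below 0.07 rad), all four keys are up (pressed less than 1.5 mm), and the capsule and tray (within 8 mm) and the loupe and gauge (within 10 mm) are where they were, at rest (value of joint rocker below 0.07 rad and value of joint each of focus, capture, zoom_out, zoom_in below 0.0015 m and distance of each of capsule, tray from where it was at the start of the episode below 0.008 m and distance of each of loupe, gauge from where it was at the start of the episode below 0.01 m and linear speed of each of capsule, loupe below 0.01 m/s); the robot touches nothing.
It fails at once if the focus or capture key is pressed while the lamp is off (value of joint rocker below 0.17 rad and value of joint any of focus, capture above 0.0023 m).
It fails at once if a zoom key is pressed (value of joint any of zoom_out, zoom_in above 0.0018 m).
It fails at once if the capsule or its tray is moved, tipped or lifted (distance of any of capsule, tray from where it was at the start of the episode above 0.008 m).
It fails at once if the loupe or the gauge is moved or lifted (distance of any of loupe, gauge from where it was at the start of the episode above 0.01 m).
It also fails if it takes over 64 s, if anything falls off the work surface, if the arm or the gripper's body presses on something with over 40 N, if the wrist force passes 120 N, or if a joint passes its speed limit or range.

### The arm

A 6-joint arm with a two-finger parallel gripper is mounted at the origin on the work surface. World frame = base frame: x ahead of the robot, y to its left, z up, the work surface at z = 0. Lengths are in m, angles in degrees, forces in N, time in s.
With the tool pointing down it reaches from about 0.25 to 0.725 m from the base axis. Payload 9.7 kg.
Tool frame: the origin (TCP) lies at the very end of the fingers, on their centre line; the grasp point (between the pads) lies 19 mm behind it; z points along the fingers, y is the line along which they close (so a half turn about z gives the same grasp; the last joint's range is limited). The gripper opens to 85 mm and grips with 20 to 120 N. Pads are 22 mm wide; open, the fingers measure 114 mm over their backs; the gripper's body (76 mm by 85 mm) begins 54 mm behind the grasp point. The pads swing forward as they close: fully open they stand 13 mm farther back than shut.
Start: joints at [-70.76, 4.979, 10.078, 95.1, 0, 90], TCP at [0.181, -0.519, 0.231] pointing down, gripper open.
Joint ranges: [-179.16, 179.16], [-48.56, 103.87], [-65.8, 70.77], [-126.05, 130.52], [-82.76, 87.17], [-180, 180]. Speed limits (degrees/s): [127.2, 127.2, 147.25, 180, 180, 180].

### API

Orientations are given as [roll, pitch, yaw] about the fixed x, y, z axes, in that order (R = Rz(yaw) Ry(pitch) Rx(roll)).
In Python, from workcell import telemetry, optics, workorder gives the robot as it stands.
- The arm moves only by the shell command python3 -m handwheel 'ROWS' [FORCE]. ROWS is JSON, a list of rows, each an object of numbers: "tx", "ty", "tz": the shift along the tool's x, y, z in m; "ax", "ay", "az": the turn, a rotation vector about the tool's x, y, z in degrees; "jaw": the gripper command: -1 is shut, 1 is fully open, values between are in proportion. A call has exactly 10 rows; each row shifts and turns the commanded pose from where the row before left it, along the tool's axes as they then stand; what a row does not reach is not made up. A row lasts 1/8 s, in which the tool goes at most 62.5 mm and 10.7 degrees, less where a joint would pass 70% of its speed; a pose out of reach is approached as far as the arm can. A call is refused whole if a number of a shift passes 0.0625 or a number of a turn 10.7, either way. A call with a gripper value outside its range is refused whole. The fingers move at their own pace and stop on an object; FORCE is the grip in N (left out, the last holds). Time passes only in rows, so rows that do not move let the fingers close, or fill a call up. It gives the time, the measured TCP pose, the force, the opening and the grip force at its end, in the units of the state.
- telemetry.get_obs(): the state, without advancing time (a new reading comes with each control period).
- optics.camera(name): name is "side" or "top" or "wrist"; returns a dict with "color" (480x640x3 uint8, red, green, blue), "K" (3x3 intrinsics, pixels), "k1" (the pictures are not rectified: a ray, as slopes to the right and down, at radius r is drawn at 1 + k1 r^2 times it, then the intrinsics apply), "extrinsics" (4x4, takes a point from camera to world coordinates); the wrist camera has in their place "mount" (4x4, takes a point from camera to tool coordinates, whose origin is the TCP and whose axes are the flange's). Camera axes: x right, y down, z forward; pixel columns grow to the right and rows downward; lengths in m; the calibration is good to about 2 mm. A picture is of the moment at which its call begins: read the wrist's pose just before it. There is no depth.
- workorder.job_done(): hands the job in; it is judged then, once.
The state is a dict: "time": time; "q": joint angles; "qd": joint speeds; "joint_efforts": joint torques, N m; "ee_pos": TCP position; "tcp_rot": TCP orientation; "wrist_force": force on the tool from outside, world axes, zero at the start; "torque": the same for the moment, N m; "opening": finger opening in m; "grasp_force": force on a finger pad.
Only numpy, scipy, OpenCV 4.12 (cv2) and the standard library are available. Lean on these libraries where they do the work, as an engineer would, in place of code of your own. Each camera call takes 0.05 s, during which the arm holds its last target. There are 200 camera calls.

## Working session

There is one attempt and no reset: what is moved stays moved. The work goes in short steps, Python scripts to look and compute and a shell command to move; the robot and the scene stay as the last step left them, time stands still between calls to the robot, and variables do not carry over. Pictures are saved under pics/ and viewed, at most 10 in all, crops included, and the job is handed in when it is done.

```bash
mkdir -p pics; cat > h.py <<'E'
import numpy as np, cv2
from workcell import telemetry, optics
from scipy.spatial.transform import Rotation as R
def snap(n,f):
    o=telemetry.get_obs(); c=optics.camera(n)
    np.savez(f'pics/{f}.npz',**{k:np.array(v) for k,v in c.items()},p=o['ee_pos'],r=o['tcp_rot'])
    cv2.imwrite(f'pics/{f}.png',c['color'][:,:,::-1]); return c,o
def pose(d):
    if 'extrinsics' in d: return d['extrinsics']
    T=np.eye(4);T[:3,:3]=R.from_euler('xyz',d['r'],degrees=True).as_matrix();T[:3,3]=d['p'];return T@d['mount']
def ray(d,u,v,z):
    K=d['K'];k=float(d['k1'])
    x=cv2.undistortPoints(np.array([[[u,v]]],float),K,np.array([k,0,0,0.]))[0,0]
    T=pose(d);w=T[:3,:3]@np.array([x[0],x[1],1]);c=T[:3,3]
    return c+w*(z-c[2])/w[2]
def proj(d,P):
    T=np.linalg.inv(pose(d));c=T[:3,:3]@np.array(P)+T[:3,3];s=c[:2]/c[2];s=s*(1+float(d['k1'])*(s@s))
    return d['K'][:2,:2]@s+d['K'][:2,2]
E
python3 - <<'E'
from h import *
for n in('top','side'):
    c,o=snap(n,n+'1'); print(n,c['K'],c['k1'],c['extrinsics'])
print(o)
E
```

```text
top [[476.14063492   0.         321.33994031]
 [  0.         476.14063492 241.43274434]
 [  0.           0.           1.        ]] 0.03407087505560911 [[-0.00786549 -0.99782828  0.06539763  0.50735843]
 [-0.99984222  0.0088893   0.015379   -0.03246191]
 [-0.01592694 -0.06526635 -0.99774077  0.87912442]
 [ 0.          0.          0.          1.        ]]
side [[586.01901275   0.         310.5395675 ]
 [  0.         586.01901275 225.90254015]
 [  0.           0.           1.        ]] -0.10098985670694127 [[ 0.97317898 -0.17243249  0.15228166  0.39405399]
 [-0.22955776 -0.68463564  0.6917928  -0.8156646 ]
 [-0.01503011 -0.70819565 -0.70585623  0.85071238]
 [ 0.          0.          0.          1.        ]]
{'time': 0.05, 'q': array([-7.07601269e+01,  5.01056617e+00,  1.00334282e+01,  9.50990578e+01,
       -2.43408523e-03,  8.99999246e+01]), 'qd': array([ 0.07137423, -0.09427744, -0.04168513, -0.07647709,  0.05539947,
       -0.01521707]), 'joint_efforts': array([-1.71134766e-04, -5.22082365e+01,  4.66118038e+01,  1.66509108e-02,
        3.91667618e-05,  5.38962240e-06]), 'ee_pos': array([ 0.18115001, -0.51906543,  0.230579  ]), 'tcp_rot': array([-1.79923804e+02,  2.43398276e-03,  1.92399518e+01]), 'wrist_force': array([-0.87329427,  0.5403405 , -0.57414672]), 'torque': array([-0.05413154, -0.0063685 , -0.05814816]), 'grasp_force': 0.0, 'opening': 0.08527642647497084}
```

View pics/top1.png

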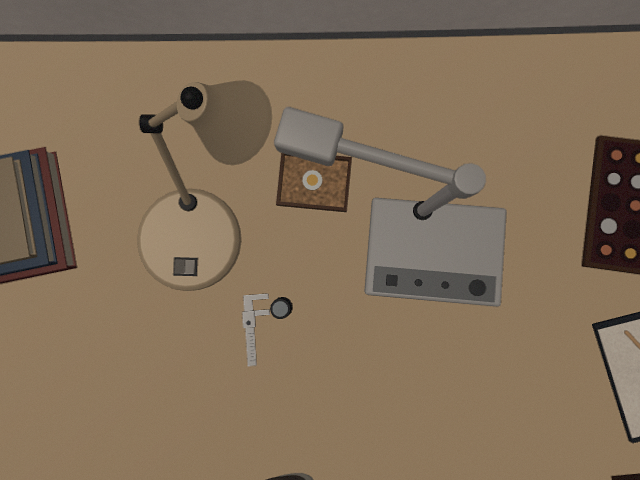

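View pics/side1.png

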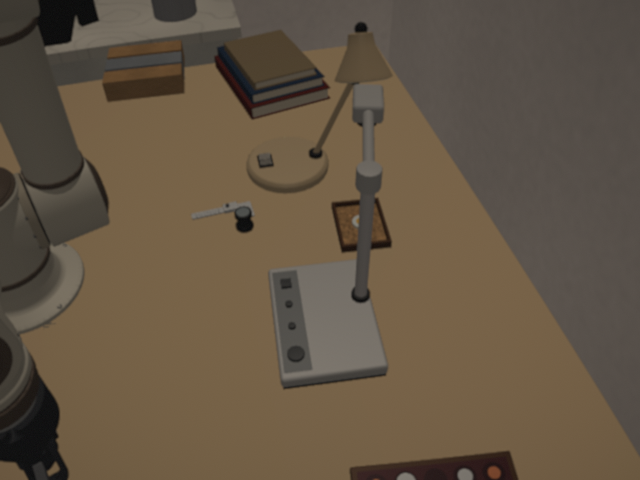

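The top view shows the rocker at about (185,267), the focus key at (391,281), the zoom keys at (418,283) and (445,285), and the capture key at (477,288). The side view shows the rocker at (265,160), focus at (286,283) and capture at (296,354). Next I'll triangulate and compare with the given sizes.

```bash
python3 - <<'E'
from h import *
t=np.load('pics/top1.npz');s=np.load('pics/side1.npz')
for n,a,b,z in[('rock',(185,267),(265,160),.0305),('focus',(391.5,280.5),(286,283),.0365),('capt',(477,288),(296,354),.0365),('z1',(418,283),(289,304),.0365),('z2',(445,285),(292,326),.0365),('loupe',(281,308),(244,213),.042)]:
    print(n,ray(t,*a,z).round(4),ray(s,*b,z).round(4))
a=t['color'][250:300,155:215];b=t['color'][260:310,370:500]
cv2.imwrite('pics/c1.png',np.vstack([cv2.resize(a,None,fx=6,fy=6,interpolation=2)[:,:,::-1],np.zeros((0,360,3),np.uint8)]))
w=ray(t,205,267,.0305);print(R.from_euler('xyz',t['r'],degrees=True).as_matrix())
E
```

```text
rock [0.5195 0.2241 0.0305] [0.52   0.2171 0.0305]
focus [ 0.4926 -0.1423  0.0365] [ 0.4936 -0.1483  0.0365]
capt [ 0.4787 -0.2907  0.0365] [ 0.4793 -0.2983  0.0365]
z1 [ 0.488  -0.1886  0.0365] [ 0.4891 -0.1959  0.0365]
z2 [ 0.4842 -0.2355  0.0365] [ 0.4845 -0.2427  0.0365]
loupe [0.4463 0.0518 0.042 ] [0.4474 0.0453 0.042 ]
[[ 9.44148888e-01  3.29518856e-01 -4.49284789e-04]
 [ 3.29519162e-01 -9.44148075e-01  1.23883085e-03]
 [-1.59732462e-05 -1.31768871e-03 -9.99999132e-01]]
```

View pics/c1.png

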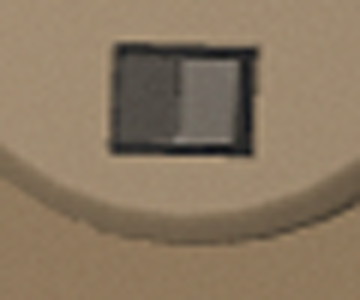

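```bash
python3 -m handwheel '[{"az":7.75,"jaw":-1},{"az":7.75,"jaw":-1},{"az":7.75,"jaw":-1},{"tx":0.035,"ty":-0.045,"jaw":-1},{"tx":0.035,"ty":-0.045,"jaw":-1},{"tx":0.035,"ty":-0.045,"jaw":-1},{"tx":0.035,"ty":-0.045,"jaw":-1},{"tx":0.035,"ty":-0.045,"jaw":-1},{"tx":0.035,"ty":-0.045,"jaw":-1},{"tx":0.035,"ty":-0.045,"jaw":-1}]'
python3 - <<'E'
from h import *
c,o=snap('wrist','w1');print(c['mount'].round(3),c['K'][0,0],c['k1'],o['ee_pos'],o['tcp_rot'])
d=np.load('pics/w1.npz')
for p in([.493,-.145,.0365],[.479,-.294,.0365],[.493,-.145,.0]):print(proj(d,p))
E
```

```text
[[ 0.    -0.959 -0.283  0.071]
 [ 1.     0.    -0.     0.001]
 [ 0.    -0.283  0.959 -0.143]
 [ 0.     0.     0.     1.   ]] 369.38151707516073 0.008711164196525558 [ 0.18115721 -0.51910065  0.23067107] [-1.79933471e+02  4.90091980e-04  1.92378645e+01]
[-103.16378453 -493.66780665]
[ 146.71043456 -335.10542791]
[ -42.19952985 -404.81399754]$[0]: bad value
```

View pics/w1.png

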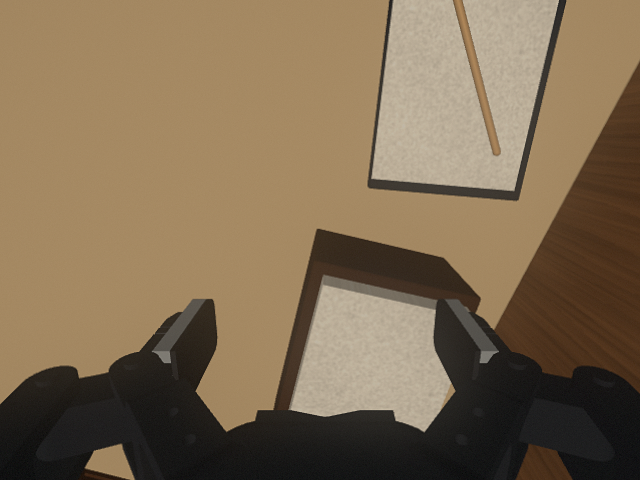

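The move was refused, probably because each row needs every field. The wrist picture shows only the open fingers over the desk, with none of the targets in view.

```bash
python3 -m handwheel '[{"tx":0,"ty":0,"tz":0,"ax":0,"ay":0,"az":7.75,"jaw":-1},{"tx":0,"ty":0,"tz":0,"ax":0,"ay":0,"az":7.75,"jaw":-1},{"tx":0,"ty":0,"tz":0,"ax":0,"ay":0,"az":7.75,"jaw":-1},{"tx":0.035,"ty":-0.045,"tz":0,"ax":0,"ay":0,"az":0,"jaw":-1},{"tx":0.035,"ty":-0.045,"tz":0,"ax":0,"ay":0,"az":0,"jaw":-1},{"tx":0.035,"ty":-0.045,"tz":0,"ax":0,"ay":0,"az":0,"jaw":-1},{"tx":0.035,"ty":-0.045,"tz":0,"ax":0,"ay":0,"az":0,"jaw":-1},{"tx":0.035,"ty":-0.045,"tz":0,"ax":0,"ay":0,"az":0,"jaw":-1},{"tx":0.035,"ty":-0.045,"tz":0,"ax":0,"ay":0,"az":0,"jaw":-1},{"tx":0,"ty":0,"tz":0,"ax":0,"ay":0,"az":0,"jaw":-1}]'
python3 - <<'E'
from h import *
c,o=snap('wrist','w2');print(o['ee_pos'],o['tcp_rot'],o['opening'])
d=np.load('pics/w2.npz')
for p in([.493,-.145,.0365],[.479,-.294,.0365],o['ee_pos']):print(proj(d,p))
E
```

```text
time: 1.4
ee_pos: [0.4114, -0.2619, 0.2309]
tcp_rot: [-180.0, 0.0, -3.7]
wrist_force: [0.3, -1.1, 1.0]
opening: 0.0
grasp_force: 0.0
[ 0.41144937 -0.26194308  0.23094878] [-1.79963359e+02  1.20073451e-02 -3.71770635e+00] 6.979978023124867e-06
[184.10141935 124.8250288 ]
[355.55193209 130.11282289]
[322.86655384 302.75052449]
```

View pics/w2.png

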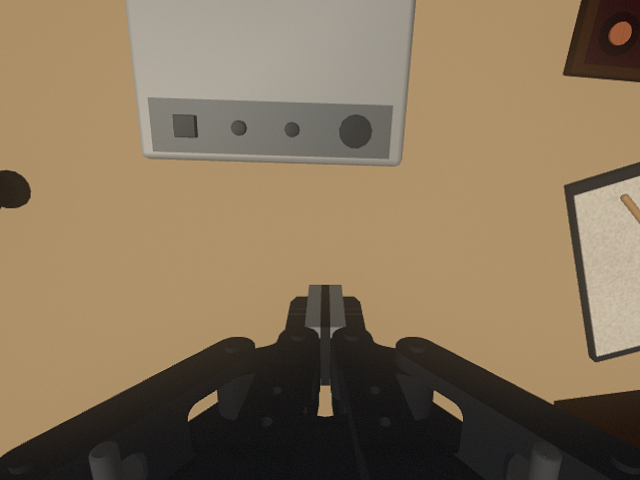

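The wrist view shows the focus key at (185,126), the zoom keys at (238,128) and (292,130), and the capture key at (355,131). These match the averaged estimate to about 1 px. Shut, the fingertip is about 14 mm wide. Next is the rocker.

```bash
python3 -m handwheel '[{"tx":0.003,"ty":-0.053,"tz":0.005,"ax":0,"ay":0,"az":0,"jaw":-1},{"tx":0.003,"ty":-0.053,"tz":0.005,"ax":0,"ay":0,"az":0,"jaw":-1},{"tx":0.003,"ty":-0.053,"tz":0.005,"ax":0,"ay":0,"az":0,"jaw":-1},{"tx":0.003,"ty":-0.053,"tz":0.005,"ax":0,"ay":0,"az":0,"jaw":-1},{"tx":0.003,"ty":-0.053,"tz":0.005,"ax":0,"ay":0,"az":0,"jaw":-1},{"tx":0.003,"ty":-0.053,"tz":0.005,"ax":0,"ay":0,"az":0,"jaw":-1},{"tx":0.003,"ty":-0.053,"tz":0.005,"ax":0,"ay":0,"az":0,"jaw":-1},{"tx":0.003,"ty":-0.053,"tz":0.005,"ax":0,"ay":0,"az":0,"jaw":-1},{"tx":0.003,"ty":-0.053,"tz":0.005,"ax":0,"ay":0,"az":0,"jaw":-1},{"tx":0,"ty":0,"tz":0,"ax":0,"ay":0,"az":0,"jaw":-1}]'
python3 - <<'E'
from h import *
c,o=snap('wrist','w3');print(o['ee_pos'],o['tcp_rot'])
d=np.load('pics/w3.npz')
for p in([.5198,.2206,.0305],[.5204,.2346,.0305]):print(proj(d,p))
d=np.load('pics/w2.npz');print(ray(d,185,125.5,.0365),ray(d,355.5,131,.0365))
E
```

```text
time: 2.7
ee_pos: [0.4577, 0.0755, 0.1959]
tcp_rot: [-174.2, 0.1, 5.9]
wrist_force: [0.3, -0.2, 0.1]
opening: -0.0004
grasp_force: 0.0
[0.45769351 0.07548613 0.19590423] [-1.74191507e+02  1.29618858e-01  5.89775703e+00]
[178.35100213 120.41027473]
[162.02997708 117.82982466]
[ 0.4923935  -0.14568257  0.0365    ] [ 0.47825749 -0.29392402  0.0365    ]
```

View pics/w3.png

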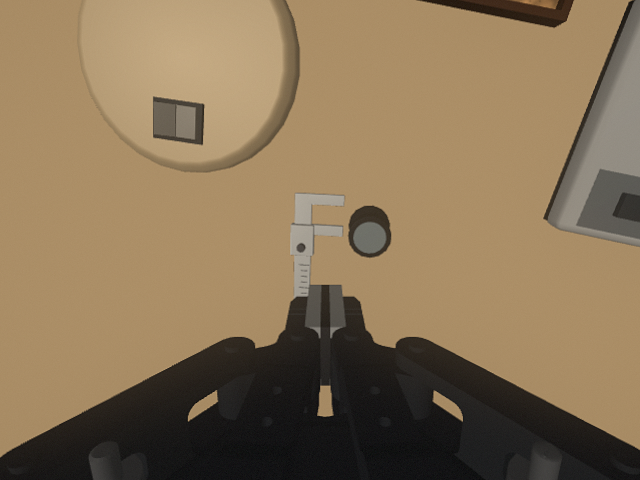

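The wrist view shows the rocker pivot at about (176,121), within 2 to 3 px (about 2 mm) of the prediction. The gauge and loupe are ahead of the fingers. The tool came out tilted, so I'll check the joints.

```bash
python3 - <<'E'
from h import *
o=telemetry.get_obs();print(o['q'],o['qd'],o['ee_pos'],o['tcp_rot'])
d=np.load('pics/w3.npz');print(ray(d,175.5,121,.0305),ray(d,176,121,.0305))
# correction to roll=180,pitch 0,yaw -4 in tool axes
A=R.from_euler('xyz',o['tcp_rot'],degrees=True);B=R.from_euler('xyz',[180,0,-4],degrees=True)
print((A.inv()*B).as_rotvec(degrees=True)); print(B.as_matrix().T@(np.array([.5195,.2355,.1])-o['ee_pos']))
E
```

```text
[  5.75960217  -7.39436263  -6.15650499  91.36860671   5.77798055
 179.91030029] [-0.68851295 -0.37715862  0.0188933   0.09438879 -0.19102391  0.17228986] [0.45764064 0.07499712 0.19605466] [-1.74221823e+02  1.21718499e-01  5.84884636e+00]
[0.51907855 0.22305756 0.0305    ] [0.51912303 0.22262771 0.0305    ]
[-5.75347412  0.61793336  9.83434829]
[ 0.05051256 -0.16442699  0.09605466]
```

Joint 6 ran into its 180° limit (yaw = q1+180−q6). I'll turn to yaw ≈ 86°, which stays clear of the limit at both stations.

```bash
python3 -m handwheel '[{"tx":0,"ty":0,"tz":0,"ax":-5.8,"ay":0,"az":0,"jaw":-1},{"tx":0,"ty":0,"tz":0,"ax":0,"ay":0,"az":-10,"jaw":-1},{"tx":0,"ty":0,"tz":0,"ax":0,"ay":0,"az":-10,"jaw":-1},{"tx":0,"ty":0,"tz":0,"ax":0,"ay":0,"az":-10,"jaw":-1},{"tx":0,"ty":0,"tz":0,"ax":0,"ay":0,"az":-10,"jaw":-1},{"tx":0,"ty":0,"tz":0,"ax":0,"ay":0,"az":-10,"jaw":-1},{"tx":0,"ty":0,"tz":0,"ax":0,"ay":0,"az":-10,"jaw":-1},{"tx":0,"ty":0,"tz":0,"ax":0,"ay":0,"az":-10,"jaw":-1},{"tx":0,"ty":0,"tz":0,"ax":0,"ay":0,"az":-10,"jaw":-1},{"tx":0,"ty":0,"tz":0,"ax":0,"ay":0,"az":0,"jaw":-1}]'
cat > go.py <<'E'
import sys
from h import *
o=telemetry.get_obs();A=R.from_euler('xyz',o['tcp_rot'],degrees=True)
B=R.from_euler('xyz',[180,0,86],degrees=True)
print('turn',(A.inv()*B).as_rotvec(degrees=True).round(2),'f',o['wrist_force'].round(1),'t',o['time'])
print('shift',(A.as_matrix().T@(np.array([float(a) for a in sys.argv[1:4]])-o['ee_pos'])).round(4),o['ee_pos'].round(4))
E
python3 go.py .5195 .2385 .1
```

```text
time: 4.0
ee_pos: [0.4595, 0.0591, 0.1963]
tcp_rot: [-179.8, -0.6, 86.9]
wrist_force: [-0.8, -0.2, 0.1]
opening: 0.0001
grasp_force: 0.0
turn [-0.22 -0.64  0.92] f [-0.8 -0.2  0.1] t 4.0
shift [0.1813 0.0506 0.0982] [0.4595 0.0591 0.1963]
```

```bash
python3 -m handwheel '[{"tx":0.03,"ty":0.009,"tz":0,"ax":-0.2,"ay":-0.6,"az":0.9,"jaw":-1},{"tx":0.03,"ty":0.008,"tz":0,"ax":0,"ay":0,"az":0,"jaw":-1},{"tx":0.03,"ty":0.008,"tz":0,"ax":0,"ay":0,"az":0,"jaw":-1},{"tx":0.03,"ty":0.008,"tz":0.02,"ax":0,"ay":0,"az":0,"jaw":-1},{"tx":0.03,"ty":0.008,"tz":0.025,"ax":0,"ay":0,"az":0,"jaw":-1},{"tx":0.03,"ty":0.008,"tz":0.025,"ax":0,"ay":0,"az":0,"jaw":-1},{"tx":0,"ty":0,"tz":0.025,"ax":0,"ay":0,"az":0,"jaw":-1},{"tx":0,"ty":0,"tz":0,"ax":0,"ay":0,"az":0,"jaw":-1},{"tx":0,"ty":0,"tz":0,"ax":0,"ay":0,"az":0,"jaw":-1},{"tx":0,"ty":0,"tz":0,"ax":0,"ay":0,"az":0,"jaw":-1}]'
python3 go.py .5195 .2385 .06
python3 - <<'E'
from h import *
c,o=snap('wrist','w4');d=np.load('pics/w4.npz')
for p in([.5195,.2217,.0305],[.5195,.2385,.0305],o['ee_pos']):print(proj(d,p))
E
```

```text
time: 5.25
ee_pos: [0.5206, 0.2367, 0.1032]
tcp_rot: [179.9, -0.1, 86.1]
wrist_force: [-0.8, 0.1, 0.3]
opening: -0.0001
grasp_force: 0.0
turn [ 0.08 -0.12  0.1 ] f [-0.8  0.1  0.3] t 5.25
shift [ 0.0017 -0.0013  0.0432] [0.5206 0.2367 0.1032]
[325.77937553 271.93118587]
[323.93289666 246.36963847]
[326.41874702 302.3716303 ]
```

View pics/w4.png

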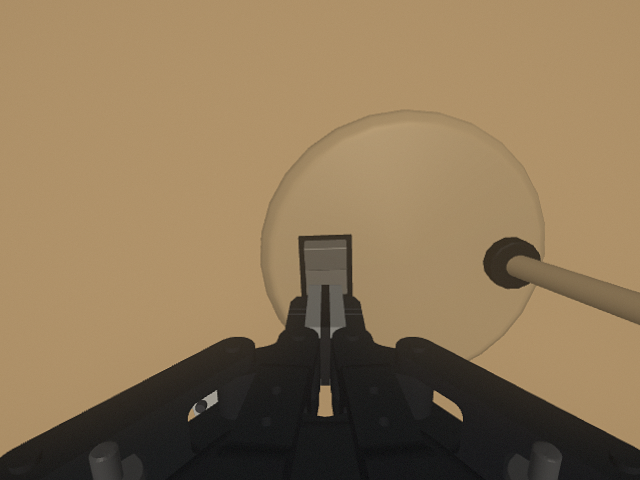

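The frame spans columns 299–352, the pivot line is near row 270 and the raised end near row 249, all consistent with the estimate. Pressing the left half.

```bash
python3 -m handwheel '[{"tx":0.002,"ty":-0.001,"tz":0.02,"ax":0,"ay":0,"az":0,"jaw":-1},{"tx":0,"ty":0,"tz":0.02,"ax":0,"ay":0,"az":0,"jaw":-1},{"tx":0,"ty":0,"tz":0.015,"ax":0,"ay":0,"az":0,"jaw":-1},{"tx":0,"ty":0,"tz":0.008,"ax":0,"ay":0,"az":0,"jaw":-1},{"tx":0,"ty":0,"tz":0.004,"ax":0,"ay":0,"az":0,"jaw":-1},{"tx":0,"ty":0,"tz":0.003,"ax":0,"ay":0,"az":0,"jaw":-1},{"tx":0,"ty":0,"tz":0.002,"ax":0,"ay":0,"az":0,"jaw":-1},{"tx":0,"ty":0,"tz":0.001,"ax":0,"ay":0,"az":0,"jaw":-1},{"tx":0,"ty":0,"tz":0,"ax":0,"ay":0,"az":0,"jaw":-1},{"tx":0,"ty":0,"tz":0,"ax":0,"ay":0,"az":0,"jaw":-1}]'; python3 go.py .5195 .239 .030
```

```text
time: 6.55
ee_pos: [0.5194, 0.2394, 0.0304]
tcp_rot: [179.9, -0.1, 86.2]
wrist_force: [-4.4, 0.4, 12.2]
opening: -0.0002
grasp_force: 5.9
turn [ 0.06 -0.14  0.21] f [-4.4  0.4 12.2] t 6.55
shift [-0.0004  0.0001  0.0004] [0.5194 0.2394 0.0304]
```

The stop is solid at level height, with 12 N. Raising, and moving over the focus key.

```bash
python3 -m handwheel '[{"tx":0,"ty":0,"tz":-0.04,"ax":0,"ay":0,"az":0,"jaw":-1},{"tx":0,"ty":0,"tz":-0.04,"ax":0,"ay":0,"az":0,"jaw":-1},{"tx":-0.04,"ty":0,"tz":0,"ax":0,"ay":0,"az":0,"jaw":-1},{"tx":-0.05,"ty":0,"tz":0,"ax":0,"ay":0,"az":0,"jaw":-1},{"tx":-0.05,"ty":0,"tz":0,"ax":0,"ay":0,"az":0,"jaw":-1},{"tx":-0.05,"ty":0,"tz":0,"ax":0,"ay":0,"az":0,"jaw":-1},{"tx":-0.05,"ty":0,"tz":0,"ax":0,"ay":0,"az":0,"jaw":-1},{"tx":-0.05,"ty":0,"tz":0,"ax":0,"ay":0,"az":0,"jaw":-1},{"tx":-0.05,"ty":0,"tz":0,"ax":0,"ay":0,"az":0,"jaw":-1},{"tx":-0.045,"ty":0,"tz":0,"ax":0,"ay":0,"az":0,"jaw":-1}]'
python3 - <<'E'
from h import *
snap('top','top2');a=np.load('pics/top1.npz')['color'].astype(float).mean();b=cv2.imread('pics/top2.png');print(a,b.mean())
s=cv2.imread('pics/top2.png');cv2.imwrite('pics/c2.png',np.hstack([cv2.resize(s[240:300,150:220],(400,343),interpolation=2),cv2.resize(s[250:310,360:430],(400,343),interpolation=2)]))
E
python3 go.py .4928 -.1453 .05
```

```text
time: 7.8
ee_pos: [0.4932, -0.1472, 0.1084]
tcp_rot: [180.0, -0.0, 86.2]
wrist_force: [1.0, -0.2, 0.3]
opening: -0.0001
grasp_force: 0.0
110.31145290798611 112.05447591145834
turn [-0.    0.08  0.04] f [-1.  -3.7  0. ] t 7.85
shift [ 0.0058 -0.0005  0.0583] [ 0.4929 -0.151   0.1083]
```

View pics/c2.png

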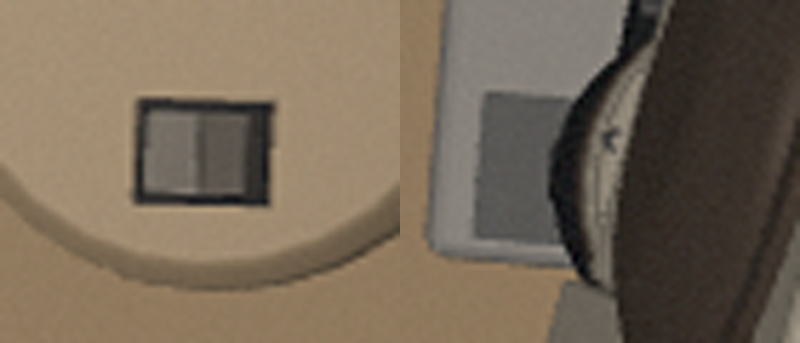

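The rocker has flipped: the left half now lies level (bright) and the right half is raised. Pressing the focus key, then lifting.

```bash
python3 -m handwheel '[{"tx":0.006,"ty":0,"tz":0.02,"ax":0,"ay":0,"az":0,"jaw":-1},{"tx":0,"ty":0,"tz":0.03,"ax":0,"ay":0,"az":0,"jaw":-1},{"tx":0,"ty":0,"tz":0.015,"ax":0,"ay":0,"az":0,"jaw":-1},{"tx":0,"ty":0,"tz":0.006,"ax":0,"ay":0,"az":0,"jaw":-1},{"tx":0,"ty":0,"tz":0.003,"ax":0,"ay":0,"az":0,"jaw":-1},{"tx":0,"ty":0,"tz":0.0015,"ax":0,"ay":0,"az":0,"jaw":-1},{"tx":0,"ty":0,"tz":0,"ax":0,"ay":0,"az":0,"jaw":-1},{"tx":0,"ty":0,"tz":0,"ax":0,"ay":0,"az":0,"jaw":-1},{"tx":0,"ty":0,"tz":0,"ax":0,"ay":0,"az":0,"jaw":-1},{"tx":0,"ty":0,"tz":0,"ax":0,"ay":0,"az":0,"jaw":-1}]'; python3 go.py .4786 -.2940 .033
```

```text
time: 9.1
ee_pos: [0.4942, -0.1392, 0.033]
tcp_rot: [180.0, -0.1, 86.2]
wrist_force: [-0.2, 0.5, 5.0]
opening: 0.0002
grasp_force: 2.5
turn [ 0.01 -0.06  0.2 ] f [-0.2  0.5  5. ] t 9.1
shift [-1.555e-01 -5.300e-03 -1.000e-04] [ 0.4942 -0.1392  0.033 ]
```

5 N at z = 0.033, so the focus key is fully down. Now to the capture key, stopping above it first.

```bash
python3 -m handwheel '[{"tx":0,"ty":0,"tz":-0.025,"ax":0,"ay":0,"az":0,"jaw":-1},{"tx":0,"ty":0,"tz":-0.025,"ax":0,"ay":0,"az":0,"jaw":-1},{"tx":-0.04,"ty":-0.0013,"tz":0,"ax":0,"ay":0,"az":0,"jaw":-1},{"tx":-0.04,"ty":-0.0013,"tz":0,"ax":0,"ay":0,"az":0,"jaw":-1},{"tx":-0.04,"ty":-0.0013,"tz":0,"ax":0,"ay":0,"az":0,"jaw":-1},{"tx":-0.0355,"ty":-0.0014,"tz":0,"ax":0,"ay":0,"az":0,"jaw":-1},{"tx":0,"ty":0,"tz":0,"ax":0,"ay":0,"az":0,"jaw":-1},{"tx":0,"ty":0,"tz":0,"ax":0,"ay":0,"az":0,"jaw":-1},{"tx":0,"ty":0,"tz":0,"ax":0,"ay":0,"az":0,"jaw":-1},{"tx":0,"ty":0,"tz":0,"ax":0,"ay":0,"az":0,"jaw":-1}]'; python3 go.py .4786 -.2940 .033
```

```text
time: 10.35
ee_pos: [0.4786, -0.2932, 0.0827]
tcp_rot: [-180.0, -0.1, 86.3]
wrist_force: [0.6, -0.3, 0.3]
opening: 0.0001
grasp_force: 0.0
turn [-0.02 -0.07  0.26] f [ 0.6 -0.3  0.3] t 10.35
shift [-0.0008  0.0001  0.0497] [ 0.4786 -0.2932  0.0827]
```

```bash
python3 -m handwheel '[{"tx":-0.001,"ty":0,"tz":0.02,"ax":0,"ay":0,"az":0,"jaw":-1},{"tx":0,"ty":0,"tz":0.015,"ax":0,"ay":0,"az":0,"jaw":-1},{"tx":0,"ty":0,"tz":0.008,"ax":0,"ay":0,"az":0,"jaw":-1},{"tx":0,"ty":0,"tz":0.004,"ax":0,"ay":0,"az":0,"jaw":-1},{"tx":0,"ty":0,"tz":0.003,"ax":0,"ay":0,"az":0,"jaw":-1},{"tx":0,"ty":0,"tz":0,"ax":0,"ay":0,"az":0,"jaw":-1},{"tx":0,"ty":0,"tz":0,"ax":0,"ay":0,"az":0,"jaw":-1},{"tx":0,"ty":0,"tz":0,"ax":0,"ay":0,"az":0,"jaw":-1},{"tx":0,"ty":0,"tz":0,"ax":0,"ay":0,"az":0,"jaw":-1},{"tx":0,"ty":0,"tz":0,"ax":0,"ay":0,"az":0,"jaw":-1}]'; python3 go.py .519 .2045 .11
```

```text
time: 11.6
ee_pos: [0.4784, -0.295, 0.0331]
tcp_rot: [180.0, -0.1, 86.2]
wrist_force: [-1.8, 2.8, 6.7]
opening: 0.0
grasp_force: 2.8
turn [ 0.   -0.06  0.2 ] f [-1.8  2.8  6.7] t 11.6
shift [ 0.5011  0.0074 -0.0764] [ 0.4784 -0.295   0.0331]
```

Capture is fully pressed (6.7 N). Returning to the rocker's right half.

```bash
python3 -m handwheel '[{"tx":0,"ty":0,"tz":-0.037,"ax":0,"ay":0,"az":0,"jaw":-1},{"tx":0,"ty":0,"tz":-0.04,"ax":0,"ay":0,"az":0,"jaw":-1},{"tx":0.04,"ty":0.001,"tz":0,"ax":0,"ay":0,"az":0,"jaw":-1},{"tx":0.05,"ty":0.001,"tz":0,"ax":0,"ay":0,"az":0,"jaw":-1},{"tx":0.05,"ty":0.001,"tz":0,"ax":0,"ay":0,"az":0,"jaw":-1},{"tx":0.05,"ty":0.001,"tz":0,"ax":0,"ay":0,"az":0,"jaw":-1},{"tx":0.05,"ty":0.001,"tz":0,"ax":0,"ay":0,"az":0,"jaw":-1},{"tx":0.05,"ty":0.001,"tz":0,"ax":0,"ay":0,"az":0,"jaw":-1},{"tx":0.05,"ty":0.001,"tz":0,"ax":0,"ay":0,"az":0,"jaw":-1},{"tx":0.05,"ty":0,"tz":0,"ax":0,"ay":0,"az":0,"jaw":-1}]' >/dev/null
python3 -m handwheel '[{"tx":0.05,"ty":0,"tz":0,"ax":0,"ay":0,"az":0,"jaw":-1},{"tx":0.04,"ty":0,"tz":0,"ax":0,"ay":0,"az":0,"jaw":-1},{"tx":0.021,"ty":0,"tz":0,"ax":0,"ay":0,"az":0,"jaw":-1},{"tx":0,"ty":0,"tz":0,"ax":0,"ay":0,"az":0,"jaw":-1},{"tx":0,"ty":0,"tz":0,"ax":0,"ay":0,"az":0,"jaw":-1},{"tx":0,"ty":0,"tz":0,"ax":0,"ay":0,"az":0,"jaw":-1},{"tx":0,"ty":0,"tz":0,"ax":0,"ay":0,"az":0,"jaw":-1},{"tx":0,"ty":0,"tz":0,"ax":0,"ay":0,"az":0,"jaw":-1},{"tx":0,"ty":0,"tz":0,"ax":0,"ay":0,"az":0,"jaw":-1},{"tx":0,"ty":0,"tz":0,"ax":0,"ay":0,"az":0,"jaw":-1}]'; python3 go.py .519 .2045 .0302
```

```text
time: 14.1
ee_pos: [0.5185, 0.2044, 0.1101]
tcp_rot: [-180.0, -0.1, 86.2]
wrist_force: [-0.5, -0.1, -0.2]
opening: -0.0001
grasp_force: 0.0
turn [-0.03 -0.07  0.19] f [-0.5 -0.1 -0.2] t 14.1
shift [0.     0.0006 0.0799] [0.5185 0.2044 0.1101]
```

```bash
python3 -m handwheel '[{"tx":0,"ty":0,"tz":0.03,"ax":0,"ay":0,"az":0,"jaw":-1},{"tx":0,"ty":0,"tz":0.02,"ax":0,"ay":0,"az":0,"jaw":-1},{"tx":0,"ty":0,"tz":0.012,"ax":0,"ay":0,"az":0,"jaw":-1},{"tx":0,"ty":0,"tz":0.008,"ax":0,"ay":0,"az":0,"jaw":-1},{"tx":0,"ty":0,"tz":0.004,"ax":0,"ay":0,"az":0,"jaw":-1},{"tx":0,"ty":0,"tz":0.003,"ax":0,"ay":0,"az":0,"jaw":-1},{"tx":0,"ty":0,"tz":0.002,"ax":0,"ay":0,"az":0,"jaw":-1},{"tx":0,"ty":0,"tz":0.001,"ax":0,"ay":0,"az":0,"jaw":-1},{"tx":0,"ty":0,"tz":0,"ax":0,"ay":0,"az":0,"jaw":-1},{"tx":0,"ty":0,"tz":0,"ax":0,"ay":0,"az":0,"jaw":-1}]'
python3 -m handwheel '[{"tx":0,"ty":0,"tz":0,"ax":0,"ay":0,"az":0,"jaw":-1},{"tx":0,"ty":0,"tz":-0.03,"ax":0,"ay":0,"az":0,"jaw":-1},{"tx":0,"ty":0,"tz":-0.05,"ax":0,"ay":0,"az":0,"jaw":-1},{"tx":-0.05,"ty":0,"tz":0,"ax":0,"ay":0,"az":0,"jaw":-1},{"tx":-0.05,"ty":-0.03,"tz":-0.02,"ax":0,"ay":0,"az":0,"jaw":-1},{"tx":-0.05,"ty":-0.03,"tz":-0.02,"ax":0,"ay":0,"az":0,"jaw":-1},{"tx":-0.05,"ty":-0.03,"tz":-0.02,"ax":0,"ay":0,"az":0,"jaw":-1},{"tx":0,"ty":-0.03,"tz":0,"ax":0,"ay":0,"az":0,"jaw":-1},{"tx":0,"ty":0,"tz":0,"ax":0,"ay":0,"az":0,"jaw":-1},{"tx":0,"ty":0,"tz":0,"ax":0,"ay":0,"az":0,"jaw":-1}]'
python3 -c "
from h import *
snap('top','top3');s=cv2.imread('pics/top3.png');cv2.imwrite('pics/c3.png',np.hstack([cv2.resize(s[240:300,150:220],(400,343),interpolation=2),cv2.resize(s,(400,343))]))"
```

```text
time: 15.35
ee_pos: [0.5187, 0.2045, 0.0305]
tcp_rot: [180.0, -0.1, 86.2]
wrist_force: [0.4, -2.9, 4.3]
opening: -0.0005
grasp_force: 2.2
time: 16.6
ee_pos: [0.3859, 0.0131, 0.1697]
tcp_rot: [-180.0, -0.1, 86.2]
wrist_force: [-0.8, -0.3, -0.4]
opening: -0.0
grasp_force: 0.0
```

View pics/c3.png

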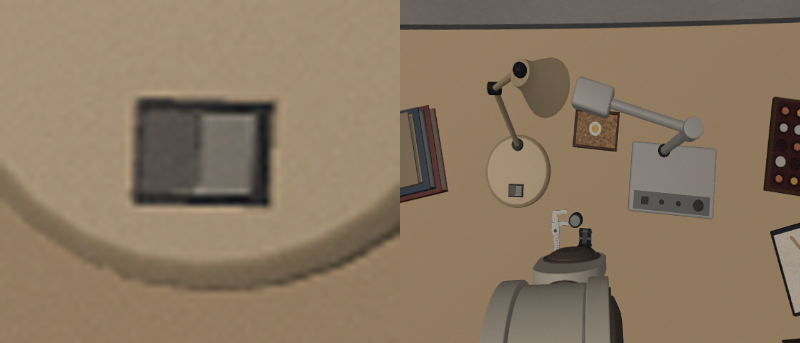

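The rocker is back in its starting (off) look, with the right half level. The coin, tray, loupe and gauge look undisturbed, and the arm is clear.

```bash
python3 -c "
from workcell import workorder
print(workorder.job_done())"
```

```text
the job is handed in; nothing more can be done
None
```

I switched the lamp on, pressed the focus and then the capture key fully, switched the lamp off again, and handed the job in at about 17 s; the last top view shows the rocker at off and the loose items apparently undisturbed, but the hand-in call returned no verdict.

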